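# Unpile the study desk

### The arm

A 7-joint arm with a two-finger parallel gripper is mounted at the origin on the work surface. World frame = base frame: x ahead of the robot, y to its left, z up, the work surface at z = 0. Lengths are in m, angles in rad, forces in N, time in s.
With the tool pointing down it reaches from about 0.425 to 0.95 m from the base axis. Payload 4.7 kg.
Tool frame: the origin (TCP) lies at the very end of the fingers, on their centre line; the grasp point (between the pads) lies 19 mm behind it; z points along the fingers, y is the line along which they close (so a half turn about z gives the same grasp; the last joint's range is limited). The gripper opens to 85 mm and grips with 20 to 120 N. Pads are 22 mm wide; open, the fingers measure 114 mm over their backs; the gripper's body (76 mm by 85 mm) begins 54 mm behind the grasp point. The pads swing forward as they close: fully open they stand 13 mm farther back than shut.
Start: joints at [-1.14, 0.469, -0.049, 1.532, 0.024, 1.141, -0.082], TCP at [0.3, 0.605, 0.231] pointing down, gripper open.
Joint ranges: [-2.59, 2.59], [-0.33, 1.99], [-1.39, 1.29], [0.1, 2.45], [-1.04, 4.18], [0.21, 1.99], [-2.66, 2.66]. Speed limits (rad/s): [2.57, 2.57, 3.14, 3.14, 3.14, 3.14, 3.14].

### API

Orientations are given as a unit quaternion [x, y, z, w].
In Python, from rig import * gives the robot as it stands. The module is installed in compiled form; this text tells all that it offers.
- The arm moves only by the tool carry_out, never from a script. Its argument "series" is a list of rows, each an object with "delta_pos": the shift along the tool's x, y, z in mm, a list of three; "dr": the turn, a rotation vector about the tool's x, y, z in degrees, a list of three; "gripper": the finger opening in mm, from 0 to 85.4. In form: [{"delta_pos": [tx, ty, tz], "dr": [wx, wy, wz], "gripper": gripper}, ...]. A call has 1 to 10 rows; each row shifts and turns the commanded pose from where the row before left it, along the tool's axes as they then stand; what a row does not reach is not made up. A row lasts 1/8 s, in which the tool goes at most 62.5 mm and 10.7 degrees, less where a joint would pass 70% of its speed; a pose out of reach is approached as far as the arm can. A call with a gripper value outside its range is refused whole. The fingers move at their own pace and stop on an object; "grip_force" is the grip in N (left out, the last holds). Time passes only in rows, so rows that do not move let the fingers close. It gives the time, the measured TCP pose, the force, the opening and the grip force at its end, in the units of the state.
- observe(): the state, without advancing time (a new reading comes with each control period).
- get_image(name): name is "side" or "top"; returns the picture (384x512x3 uint8, red, green, blue); there is no depth.
- camera_info(name): a dict with "camera_matrix" (3x3 intrinsics, pixels), "world_from_camera" (4x4, takes a point from camera to world coordinates). Camera axes: x right, y down, z forward; pixel columns grow to the right and rows downward; lengths in m; the calibration is good to about 2 mm. A picture is of the moment at which its call begins. camera_info takes no time and is no camera call.
- sign_off(): hands the job in; it is judged then, once.
Trained networks look in the newest picture that a camera, given by its name, has taken for a name from the list of things; names that differ only in an ending like _2 or _b are one class to them, and where a whole thing is asked for, a point or a joint stands for the part that bears it (a point fixed in the world has none). Each returns a list of dicts, best first, with "confidence" (0 to 1); they miss things now and then, are a little off and sometimes report something else, mostly with a low value. They report only what shows in the picture. A call takes as long as a camera call. They do not tell look-alikes from the thing itself.
- masks_of(thing, camera): "pixels" (384x512 bool, what is visible of it) and "extent" ([left, top, width, height] in pixels, round what is visible of it).
The state is a dict: "time": time; "joint_positions": joint angles; "dq": joint speeds; "joint_efforts": joint torques, N m; "position": TCP position; "orientation": TCP orientation; "contact_force": force on the tool from outside, world axes, zero at the start; "ft_torque": the same for the moment, N m; "gripper_width": finger opening in m; "gripper_force": force on a finger pad.
Only numpy, scipy, OpenCV 4.12 (cv2) and the standard library are available. Lean on these libraries where they do the work, as an engineer would, in place of code of your own. Each camera call takes 0.05 s, during which the arm holds its last target. There are 200 camera calls.

### The job

The desk things were piled up so that the desk could be wiped; take the pile apart from the top down, one thing at a time, and put each back on its own place: the marble jar upright on the round cork coaster, the green domino case on the green pad, the blue pencil tin on the blue pad, and the abacus on the low wooden riser. Set each one down gently without dropping it, centred on its place (to about a centimetre) and with its long side lined up with the long side of its place, and let go. Leave the orange pencil pot standing where it is.

Things in the scene. Friction and masses are not known exactly. Their poses are not given: they have to be found in the camera images.
- jar_mid (a point): small closed glass jar of coloured marbles with a red twist cap, upright on top of the pile: 36 mm across, 50 mm high, 90 g; the point is its centre, 25 mm above its underside, z up. It stands on the green case at the start.
- case_mid (a point): green flat domino case with a pale wood lid panel, second from the top: 40 mm (x) by 64 mm (y, long side) by 22 mm high, 80 g; the point is its centre, 11 mm above its underside, z up. It lies on the blue tin at the start.
- tin_mid (a point): blue pencil tin with a silvery seam around it, third from the top: 44 mm (x) by 100 mm (y, long side) by 24 mm high, 120 g; the point is its centre, 12 mm above its underside, z up. It lies on the abacus at the start.
- abacus_mid (a point): compact wooden abacus with brown beads in a dark frame, lying flat at the bottom of the pile on the desk: 54 mm (x) by 140 mm (y, long side) by 22 mm high, 160 g; the point is its centre, 11 mm above its underside, z up. Everything on the pile has its long side roughly along the abacus's (within about 10 degrees).
- coaster_top (a point): round cork coaster fixed to the desk, place of the jar: 74 mm across, 5 mm thick; the point is the centre of its top face, z up.
- green_pad_top (a point): plain green rectangular pad fixed to the desk, place of the green case: 62 mm (x) by 88 mm (y, long side), 4 mm thick; the point is the centre of its top face, z up.
- blue_pad_top (a point): plain blue rectangular pad fixed to the desk, place of the blue tin: 66 mm (x) by 122 mm (y, long side), 4 mm thick; the point is the centre of its top face, z up.
- riser_top (a point): low bare wooden riser (little bench) fixed to the desk, place of the abacus: 70 mm (x) by 150 mm (y, long side), its flat top 20 mm above the desk; the point is the centre of its top face, z up.
- pot_mid (a point): empty orange silicone pencil pot standing upright among the places, loose: 74 mm across at the rim, 90 mm high; the point is on its axis, 45 mm above its foot. To be left alone. Besides it only a white-and-blue eraser and a metal sharpener (12 mm high) lie between the places; other desk things stand farther off along the back and sides.
Things that resemble listed ones, but are neither listed nor needed, are in the scene too. Of the things that look like the part that bears case_mid, the larger one is meant. Of the things shaped like the part that bears tin_mid, the blue one is meant.

How it is judged:
On the way, in this order (a step that is already met when the one before it is completed fails the run):
1. the marble jar stands on the cork coaster, released (horizontal distance between jar_mid and coaster_top below 0.014 m and z of jar_mid in the frame of coaster_top between 0.02 and 0.03 m and angle between jar_mid's own z axis and vertical below 0.12 rad and contact force between the fingers and jar below 0.05 N and linear speed of jar below 0.02 m/s), for 0.2 s.
2. the green case lies on the green pad, released (horizontal distance between case_mid and green_pad_top below 0.014 m and z of case_mid in the frame of green_pad_top between 0.006 and 0.016 m and angle between case_mid's own z axis and vertical below 0.12 rad and angle between the y axis of case_mid and the y axis of green_pad_top, either way round below 0.2 rad and contact force between the fingers and case below 0.05 N and linear speed of case below 0.02 m/s), for 0.2 s.
3. the blue tin lies on the blue pad, released (horizontal distance between tin_mid and blue_pad_top below 0.014 m and z of tin_mid in the frame of blue_pad_top between 0.007 and 0.017 m and angle between tin_mid's own z axis and vertical below 0.12 rad and angle between the y axis of tin_mid and the y axis of blue_pad_top, either way round below 0.2 rad and contact force between the fingers and tin below 0.05 N and linear speed of tin below 0.02 m/s), for 0.2 s.
4. the abacus lies on the wooden riser, released (horizontal distance between abacus_mid and riser_top below 0.014 m and z of abacus_mid in the frame of riser_top between 0.006 and 0.016 m and angle between abacus_mid's own z axis and vertical below 0.12 rad and angle between the y axis of abacus_mid and the y axis of riser_top, either way round below 0.2 rad and contact force between the fingers and abacus below 0.05 N and linear speed of abacus below 0.02 m/s), for 0.2 s.
At the end, for the whole second after the job is handed in: Jar on coaster, green case on green pad, tin on blue pad, abacus on riser: each within 14 mm of its place's centre, resting on it (height within 5 mm), level within 0.12 rad, the three long things lined up with their places within 0.2 rad (either way round), all released and at rest (all of step 1 and all of step 2 and all of step 3 and all of step 4); the robot touches nothing.
It fails at once if the pencil pot is moved by more than 25 mm or tipped (distance of pot_mid from where it was at the start of the episode above 0.025 m or angle between pot_mid's own z axis and vertical above 0.5 rad).
It fails at once if a thing of the pile is tipped over (more than 0.6 rad) (angle between any of jar_mid, case_mid, tin_mid, abacus_mid's own z axis and vertical above 0.6 rad).
It fails at once if a thing of the pile is dropped (falls faster than 0.7 m/s, some 25 mm, out of the fingers) ((linear speed of jar above 0.7 m/s and contact force between the fingers and jar below 0.05 N) or (linear speed of case above 0.7 m/s and contact force between the fingers and case below 0.05 N) or (linear speed of tin above 0.7 m/s and contact force between the fingers and tin below 0.05 N) or (linear speed of abacus above 0.7 m/s and contact force between the fingers and abacus below 0.05 N)).
It also fails if it takes over 112 s, if anything falls off the work surface, if the arm or the gripper's body presses on something with over 40 N, if the wrist force passes 120 N, or if a joint passes its speed limit or range.

## Working session

There is one attempt and no reset: what is moved stays moved. The work goes in short steps, Python scripts to look and compute and a tool call to move; the robot and the scene stay as the last step left them, time stands still between calls to the robot, and variables do not carry over. Pictures are saved under pics/ and viewed, at most 14 in all, crops included, and the job is handed in when it is done.

Besides the shell and the picture viewer there is one more tool, called after "Emit:" as a command line: name --argument value ..., lists and objects as JSON in quotes. carry_out: Moves the arm, as the interface text tells. Its arguments: {"type":"object","properties":{"series":{"type":"array","items":{"type":"object","properties":{"delta_pos":{"type":"array","items":{"type":"number"}},"dr":{"type":"array","items":{"type":"number"}},"gripper":{"type":"number"}}}},"grip_force":{"type":"number"}},"required":["series"]}

```bash
mkdir -p pics; python3 - <<'E'
from rig import *
import cv2,numpy as np
s=observe();print(s['time'],s['position'],s['orientation'],s['gripper_width'])
for n in('top','side'):
    im=get_image(n);cv2.imwrite(f'pics/{n}0.png',cv2.resize(im[:,:,::-1],(800,600),interpolation=cv2.INTER_CUBIC))
    c=camera_info(n);print(n,np.round(c['camera_matrix'],1).tolist(),np.round(c['world_from_camera'],3).tolist())
    for t in'jar_mid case_mid tin_mid abacus_mid pot_mid'.split():
        for d in masks_of(t,n)[:4]:print(t,round(d['confidence'],2),d['extent'],int(d['pixels'].sum()))
E
```

```text
0.0 [0.29927476 0.60438128 0.23023373] [ 2.27870572e-01  9.73690925e-01 -9.73083404e-04 -1.93148943e-04] 0.08571910971321142
top [[382.8, 0.0, 254.1], [0.0, 382.8, 194.5], [0.0, 0.0, 1.0]] [[0.026, -0.997, 0.068, 0.423], [-0.999, -0.028, -0.029, -0.006], [0.031, -0.068, -0.997, 1.05], [0.0, 0.0, 0.0, 1.0]]
jar_mid 0.66 [336.5, 199.5, 17.4, 14.3] 215
case_mid 0.55 [328.8, 197.2, 25.6, 16.3] 88
tin_mid 0.81 [306.1, 243.1, 26.1, 42.4] 667
tin_mid 0.58 [320.8, 198.7, 36.2, 18.2] 187
tin_mid 0.3 [129.3, 198.4, 37.1, 28.8] 742
abacus_mid 0.85 [310.9, 197.2, 52.3, 22.9] 219
pot_mid 0.87 [232.8, 128.8, 26.8, 32.3] 777
side [[406.3, 0.0, 256.8], [0.0, 406.3, 189.8], [0.0, 0.0, 1.0]] [[0.96, -0.114, 0.257, 0.265], [-0.28, -0.457, 0.844, -0.795], [0.021, -0.882, -0.47, 0.531], [0.0, 0.0, 0.0, 1.0]]
jar_mid 0.69 [262.5, 236.1, 23.5, 42.7] 679
case_mid 0.9 [256.2, 265.0, 39.3, 29.4] 593
case_mid 0.69 [203.4, 317.7, 38.2, 31.8] 659
tin_mid 0.8 [246.9, 268.6, 48.3, 43.1] 686
abacus_mid 0.8 [240.5, 269.9, 66.6, 57.6] 933
abacus_mid 0.16 [253.4, 159.1, 39.9, 25.9] 588
pot_mid 0.85 [289.2, 179.4, 33.0, 47.2] 1265
```

View pics/top0.png

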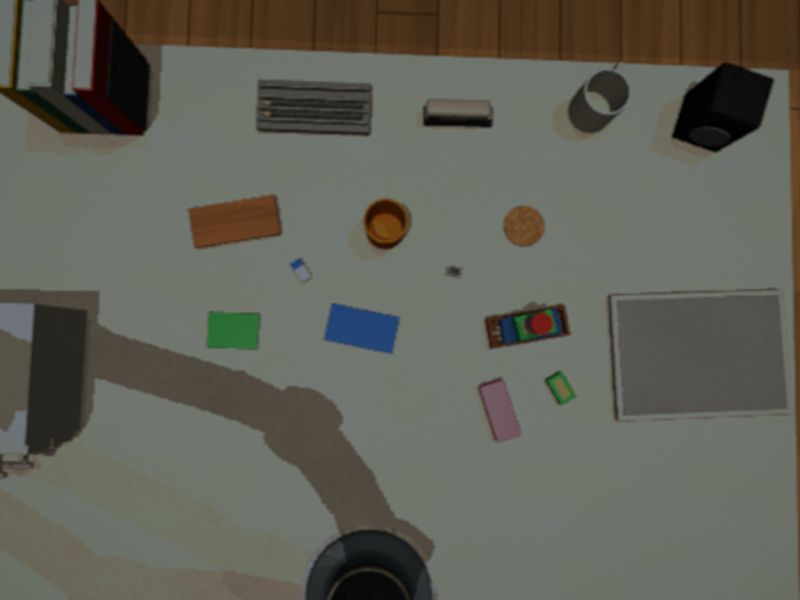

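View pics/side0.png

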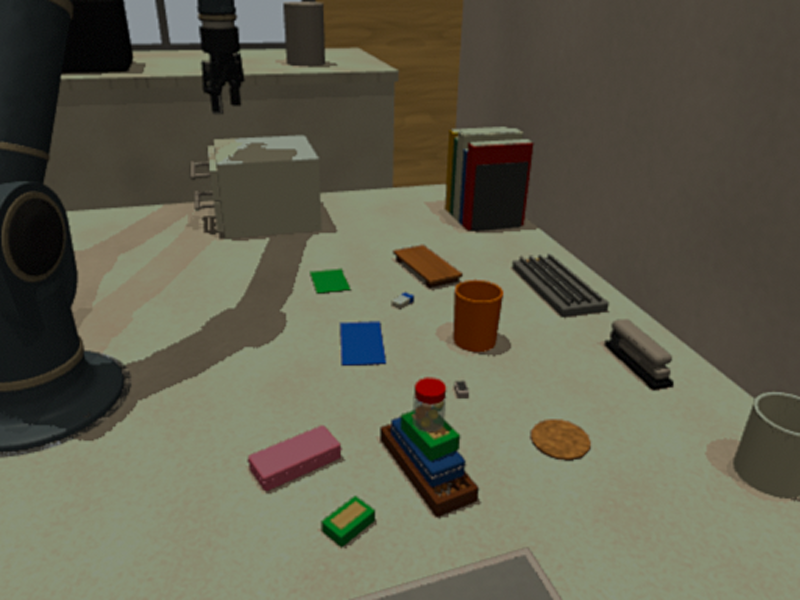

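The top view shows the pile at about (528,325) with the red cap at (541,323), the coaster at (524,226), the green pad at (233,330), the blue pad at (362,328), the riser at (235,222) and the pot at (386,222). Possible mix-ups:
- **Green case:** the one in the pile at (540,325), not the small green/yellow box at (560,388).
- **Blue tin:** the one in the pile, not the pink tin at (500,409).
- **Jar:** the only one, at (541,323).
- **Abacus:** the one at the bottom of the pile, not the grey grooved tray at (315,106).

Next I'll measure these.

```bash
cat > h.py <<'E'
from rig import *
import cv2,numpy as np
from scipy.spatial.transform import Rotation as Ro
def toworld(n,uv,z):
    c=camera_info(n);K=np.array(c['camera_matrix']);T=np.array(c['world_from_camera'])
    uv=np.atleast_2d(np.float64(uv));r=(T[:3,:3]@np.linalg.inv(K)@np.c_[uv,np.ones(len(uv))].T).T
    return (T[:3,3]+r*((z-T[2,3])/r[:,2])[:,None])[:,:2]
def topix(n,P):
    c=camera_info(n);K=np.array(c['camera_matrix']);T=np.linalg.inv(np.array(c['world_from_camera']))
    p=K@(T[:3,:3]@np.atleast_2d(P).T+T[:3,3:]);return (p[:2]/p[2]).T
def hmask(im,lo,hi,box):
    """box u0,v0,u1,v1 in 512x384"""
    m=cv2.inRange(cv2.cvtColor(im,cv2.COLOR_RGB2HSV),np.array(lo,np.uint8),np.array(hi,np.uint8));k=np.zeros_like(m);u0,v0,u1,v1=box
    k[v0:v1,u0:u1]=m[v0:v1,u0:u1]
    n,l,s,_=cv2.connectedComponentsWithStats(k)
    return (l==1+np.argmax(s[1:,4])) if n>1 else k>0
def rect(n,m,z):
    """world min-area rectangle of mask at height z: centre, (short,long), direction of long side, deg; plus centroid"""
    v,u=np.nonzero(m);w=toworld(n,np.c_[u,v],z)
    (cx,cy),(a,b),t=cv2.minAreaRect(np.float32(w*1000))
    if a>b:a,b,t=b,a,t-90
    return np.round([cx,cy,a,b,(t+90)%180],1).tolist(),np.round(w.mean(0)*1000,1).tolist()
def plan(x,y,z,yaw):
    """yaw = world direction (deg) of closing line (tool y). prints tool-frame delta (mm) at present axes and turn about tool z"""
    s=observe();R=Ro.from_quat(s['orientation']);M=R.as_matrix()
    d=M.T@(np.array([x,y,z])/1000-s['position'])*1000
    cur=np.degrees(np.arctan2(M[1,1],M[0,1]));t=(yaw-cur+90)%180-90
    print('at',np.round(s['position']*1000,1),'close dir',round(cur,1),'delta tool',np.round(d,1),'turn dz',round(-t,1),'or',round(-t+180*np.sign(t),1),'tilt',np.round(M[2,:],3),'j7',round(s['joint_positions'][6],2),'t',s['time'])
E
python3 - <<'E'
from h import *
im=get_image('top');S=lambda *b:[int(x/1.5625) for x in b]
for nm,lo,hi,b,z in [('green',(45,90,40),(80,255,255),S(195,300,270,360),.004),('blue',(100,120,40),(125,255,255),S(310,290,410,365),.004),
 ('riser',(3,90,40),(22,255,255),S(175,185,295,260),.02),('coaster',(3,70,40),(25,255,255),S(490,195,560,260),.005),
 ('cap',(0,180,90),(4,255,255),S(500,300,580,350),.118),('case',(45,120,40),(80,255,255),S(500,300,580,350),.068)]:
    m=hmask(im,lo,hi,b);print(nm,m.sum(),rect('top',m,z))
si=get_image('side')
m=hmask(si,(0,180,60),(5,255,255),S(405,370,455,405));print('cap side',m.sum(),rect('side',m,.113))
m=masks_of('pot_mid','top')[0]['pixels'];print('pot',rect('top',m,.06))
cv2.imwrite('pics/pile.png',cv2.resize(im[185:235,300:380,::-1],(800,500),interpolation=cv2.INTER_CUBIC))
E
```

```text
green 720 ([441.9, 247.7, 59.5, 86.3, 91.5], [441.5, 248.1])
blue 1014 ([451.0, 25.6, 63.2, 119.1, 79.8], [451.1, 25.8])
riser 1437 ([629.5, 249.7, 70.3, 149.4, 101.4], [629.3, 250.0])
coaster 533 ([640.0, -256.1, 70.3, 70.3, 1.8], [640.6, -256.8])
cap 124 ([462.8, -258.4, 28.1, 29.4, 46.2], [462.6, -259.0])
case 109 ([458.6, -245.1, 29.4, 41.3, 16.7], [457.8, -241.3])
cap side 254 ([462.3, -260.7, 31.3, 46.0, 70.3], [462.7, -260.4])
pot ([626.5, -11.0, 78.0, 78.6, 136.9], [625.9, -11.4])
```

View pics/pile.png

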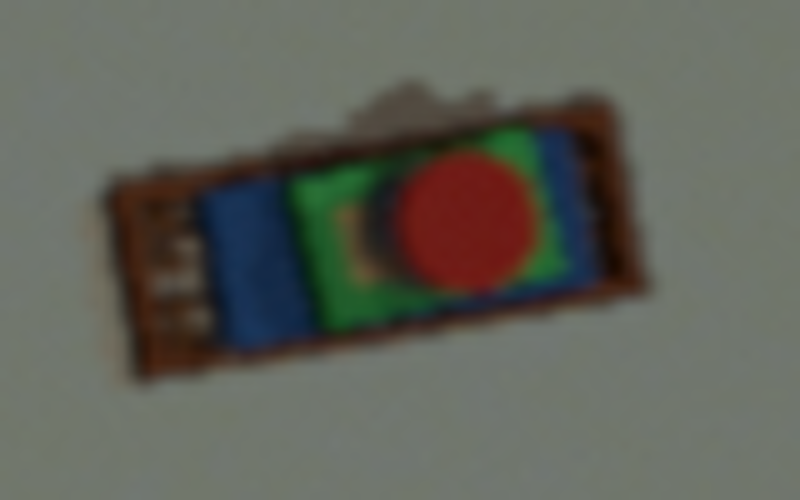

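The sizes agree with the list: pads about 60x86 and 63x119, riser 70x149, coaster 70. The cap position from the two cameras, (463,-259) and (462,-261) mm, also agrees. The crop shows the cap at (465,222) on the larger green case, which lies on the blue tin on the abacus, with long sides about 10° off world y. Now moving over.

Emit:
carry_out --series '[{"delta_pos":[-52,-22,-3],"dr":[0,0,0],"gripper":60},{"delta_pos":[-52,-22,-3],"dr":[0,0,0],"gripper":60},{"delta_pos":[-52,-22,-3],"dr":[0,0,0],"gripper":60},{"delta_pos":[-52,-22,-3],"dr":[0,0,0],"gripper":60},{"delta_pos":[-52,-22,-3],"dr":[0,0,0],"gripper":60},{"delta_pos":[-52,-22,-3],"dr":[0,0,0],"gripper":60},{"delta_pos":[-32,-49,0],"dr":[0,0,5],"gripper":60},{"delta_pos":[-32,-49,0],"dr":[0,0,0],"gripper":60},{"delta_pos":[-32,-49,0],"dr":[0,0,0],"gripper":60},{"delta_pos":[-32,-49,0],"dr":[0,0,0],"gripper":60}]'

```text
time: 2.0
position: [0.533, 0.1127, 0.2496]
orientation: [0.27, 0.963, 0.0, 0.0]
contact_force: [1.2, -0.6, -0.6]
gripper_width: 0.0599
gripper_force: 0.0
```

```bash
python3 -c "
from h import *
plan(463,-260,240,12)"
```

```text
at [533.  112.7 249.6] close dir 58.7 delta tool [-134.1 -354.7    9.4] turn dz 46.7 or -133.3 tilt [-0.001  0.001 -1.   ] j7 0.78 t 2.0
```

Emit:
carry_out --series '[{"delta_pos":[-19,-50,0],"dr":[0,0,0],"gripper":60},{"delta_pos":[-19,-50,0],"dr":[0,0,0],"gripper":60},{"delta_pos":[-19,-50,0],"dr":[0,0,0],"gripper":60},{"delta_pos":[-19,-50,0],"dr":[0,0,0],"gripper":60},{"delta_pos":[-19,-50,0],"dr":[0,0,0],"gripper":60},{"delta_pos":[-19,-50,0],"dr":[0,0,10],"gripper":60},{"delta_pos":[0,0,0],"dr":[0,0,10],"gripper":60},{"delta_pos":[0,0,0],"dr":[0,0,10],"gripper":60},{"delta_pos":[0,0,0],"dr":[0,0,10],"gripper":60},{"delta_pos":[0,0,0],"dr":[0,0,7],"gripper":60}]'

```text
time: 3.25
position: [0.4743, -0.2009, 0.2494]
orientation: [0.633, 0.774, 0.0, 0.0]
contact_force: [0.1, -0.5, -0.1]
gripper_width: 0.0603
gripper_force: 0.0
```

```bash
python3 -c "
from h import *
plan(463,-260,81,12)"
```

```text
at [ 474.3 -200.9  249.4] close dir 11.4 delta tool [-55.7 -22.9 168.4] turn dz -0.6 or 179.4 tilt [ 0.  0. -1.] j7 0.63 t 3.25
```

Emit:
carry_out --series '[{"delta_pos":[-28,-11.5,30],"dr":[0,0,0],"gripper":60},{"delta_pos":[-28,-11.5,30],"dr":[0,0,0],"gripper":60},{"delta_pos":[0,0,50],"dr":[0,0,0],"gripper":60},{"delta_pos":[0,0,0],"dr":[0,0,0],"gripper":60},{"delta_pos":[0,0,0],"dr":[0,0,0],"gripper":60}]'

```text
time: 3.88
position: [0.4642, -0.2607, 0.1407]
orientation: [0.631, 0.775, 0.0, 0.001]
contact_force: [-0.1, -0.6, 0.3]
gripper_width: 0.0599
gripper_force: 0.0
```

```bash
python3 -c "
from h import *
plan(463,-260,81,12)
im=get_image('side')[130:290,180:380,::-1];cv2.imwrite('pics/s1.png',cv2.resize(im,(750,600),interpolation=cv2.INTER_CUBIC))"
```

```text
at [ 464.2 -260.7  140.7] close dir 11.7 delta tool [ 0.9 -1.1 59.7] turn dz -0.3 or 179.7 tilt [-0.001  0.002 -1.   ] j7 0.85 t 3.875
```

View pics/s1.png

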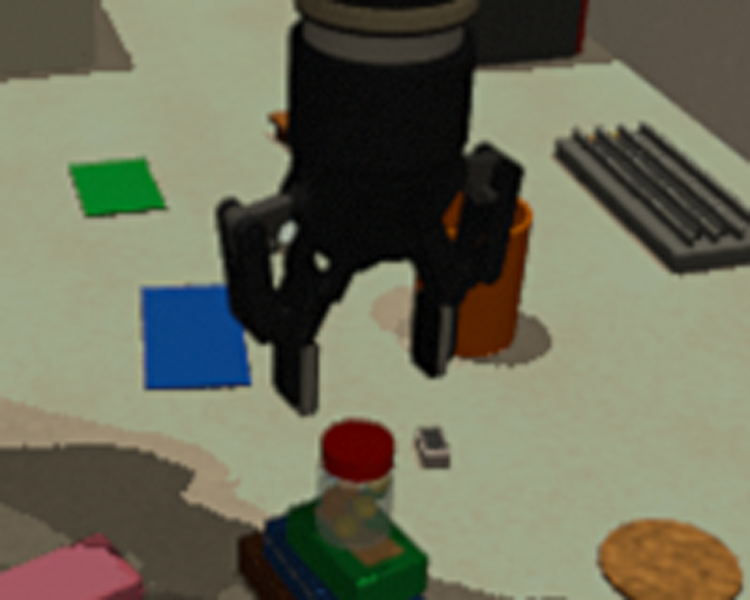

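The open fingers, with tips at (300,410) and (430,375), straddle the red cap at (357,450) and are centred on it. Going down and gripping.

Emit:
carry_out --series '[{"delta_pos":[0,-0.5,20],"dr":[0,0,0],"gripper":60},{"delta_pos":[0,0,20],"dr":[0,0,0],"gripper":60},{"delta_pos":[0,0,18],"dr":[0,0,0],"gripper":60},{"delta_pos":[0,0,0],"dr":[0,0,0],"gripper":45},{"delta_pos":[0,0,0],"dr":[0,0,0],"gripper":38},{"delta_pos":[0,0,0],"dr":[0,0,0],"gripper":30},{"delta_pos":[0,0,0],"dr":[0,0,0],"gripper":30},{"delta_pos":[0,0,0],"dr":[0,0,0],"gripper":30},{"delta_pos":[0,0,-3],"dr":[0,0,0],"gripper":30},{"delta_pos":[0,0,-5],"dr":[0,0,0],"gripper":30}]' --grip_force 30

```text
time: 5.18
position: [0.4626, -0.2603, 0.0893]
orientation: [0.632, 0.775, 0.0, -0.0]
contact_force: [0.7, 0.3, -0.2]
gripper_width: 0.035
gripper_force: 30.0
```

```bash
python3 -c "
from h import *
plan(640.3,-256.5,180,12)"
```

```text
at [ 462.6 -260.3   89.3] close dir 11.7 delta tool [-32.2 174.8 -90.8] turn dz -0.3 or 179.7 tilt [ 0. -0. -1.] j7 0.89 t 5.175
```

Emit:
carry_out --series '[{"delta_pos":[0,0,-30],"dr":[0,0,0],"gripper":30},{"delta_pos":[0,0,-30],"dr":[0,0,0],"gripper":30},{"delta_pos":[-8,43.7,0],"dr":[0,0,0],"gripper":30},{"delta_pos":[-8,43.7,0],"dr":[0,0,0],"gripper":30},{"delta_pos":[-8,43.7,0],"dr":[0,0,0],"gripper":30},{"delta_pos":[-8,43.7,0],"dr":[0,0,0],"gripper":30},{"delta_pos":[0,0,30],"dr":[0,0,0],"gripper":30},{"delta_pos":[0,0,30],"dr":[0,0,0],"gripper":30},{"delta_pos":[0,0,30],"dr":[0,0,0],"gripper":30},{"delta_pos":[0,0,0],"dr":[0,0,0],"gripper":30}]'

```text
time: 6.42
position: [0.6384, -0.2553, 0.0565]
orientation: [0.632, 0.775, -0.001, -0.003]
contact_force: [0.1, 0.1, -0.7]
gripper_width: 0.0347
gripper_force: 30.3
```

```bash
python3 -c "
from h import *
plan(640.3,-256.5,20.5,12)
im=get_image('side')[170:330,260:460,::-1];cv2.imwrite('pics/s2.png',cv2.resize(im,(750,600),interpolation=cv2.INTER_CUBIC))"
```

```text
at [ 638.4 -255.3   56.5] close dir 11.7 delta tool [-1.7  1.8 36. ] turn dz -0.3 or 179.7 tilt [ 0.003 -0.005 -1.   ] j7 0.79 t 6.425
```

View pics/s2.png

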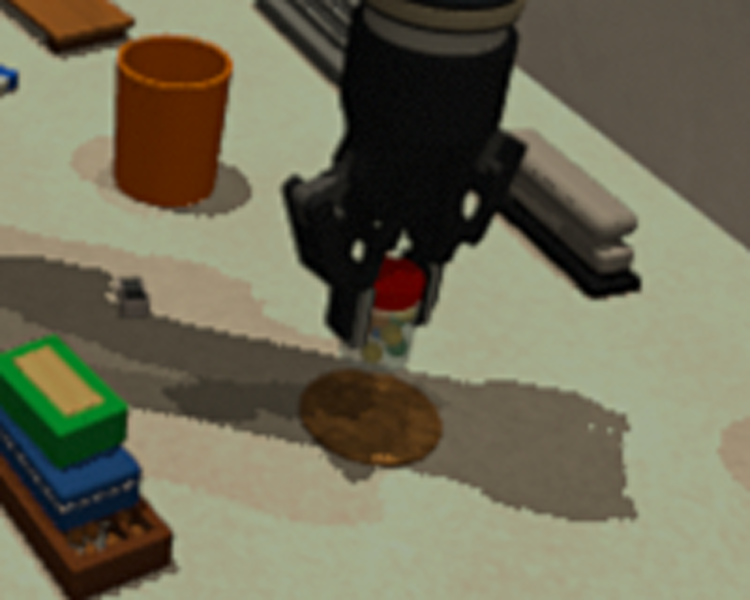

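The jar is held upright at (393,310) above the coaster at (370,415), and the case is undisturbed. Lowering.

Emit:
carry_out --series '[{"delta_pos":[-1,1,15],"dr":[0,0,0],"gripper":30},{"delta_pos":[0,0,10],"dr":[0,0,0],"gripper":30},{"delta_pos":[0,0,5],"dr":[0,0,0],"gripper":30},{"delta_pos":[0,0,0],"dr":[0,0,0],"gripper":30},{"delta_pos":[0,0,0],"dr":[0,0,0],"gripper":30},{"delta_pos":[0,0,0],"dr":[0,0,0],"gripper":30}]'

```text
time: 7.22
position: [0.6417, -0.2575, 0.0297]
orientation: [0.632, 0.775, 0.0, 0.0]
contact_force: [0.1, 0.1, -0.4]
gripper_width: 0.0346
gripper_force: 30.3
```

```bash
python3 -c "
from h import *
plan(640.3,-256.5,20.0,12)"
```

```text
at [ 641.7 -257.5   29.7] close dir 11.7 delta tool [ 1.2 -1.2  9.7] turn dz -0.3 or 179.7 tilt [-0.     0.001 -1.   ] j7 0.8 t 7.225
```

Emit:
carry_out --series '[{"delta_pos":[1,-1,5],"dr":[0,0,0],"gripper":30},{"delta_pos":[0,0,3],"dr":[0,0,0],"gripper":30},{"delta_pos":[0,0,2],"dr":[0,0,0],"gripper":30},{"delta_pos":[0,0,0.5],"dr":[0,0,0],"gripper":30},{"delta_pos":[0,0,0],"dr":[0,0,0],"gripper":30}]'

```text
time: 7.85
position: [0.6401, -0.2564, 0.0193]
orientation: [0.632, 0.775, 0.0, -0.0]
contact_force: [-2.8, 1.3, 4.9]
gripper_width: 0.0345
gripper_force: 30.7
```

Contact of 4.9 N, so the jar has touched down. Releasing and rising.

Emit:
carry_out --series '[{"delta_pos":[0,0,0],"dr":[0,0,0],"gripper":38},{"delta_pos":[0,0,0],"dr":[0,0,0],"gripper":50},{"delta_pos":[0,0,0],"dr":[0,0,0],"gripper":60},{"delta_pos":[0,0,-10],"dr":[0,0,0],"gripper":60},{"delta_pos":[0,0,-40],"dr":[0,0,0],"gripper":60},{"delta_pos":[0,0,-50],"dr":[0,0,0],"gripper":60},{"delta_pos":[0,0,-50],"dr":[0,0,0],"gripper":60},{"delta_pos":[-20,0,-50],"dr":[0,0,0],"gripper":60},{"delta_pos":[-30,0,0],"dr":[0,0,0],"gripper":60},{"delta_pos":[0,0,0],"dr":[0,0,0],"gripper":60}]'

```text
time: 9.1
position: [0.6497, -0.3088, 0.2203]
orientation: [0.633, 0.774, -0.001, 0.001]
contact_force: [-1.0, -0.0, -0.5]
gripper_width: 0.06
gripper_force: 0.0
```

```bash
python3 - <<'E'
from h import *
im=get_image('top');S=lambda *b:[int(x/1.5625) for x in b]
cv2.imwrite('pics/t2.png',cv2.resize(im[120:260,290:420,::-1],(557,600),interpolation=cv2.INTER_CUBIC))
m=hmask(im,(45,90,40),(80,255,255),S(500,300,580,350))
h=cv2.morphologyEx(m.astype(np.uint8),cv2.MORPH_CLOSE,np.ones((9,9)));print('case',m.sum(),rect('top',h>0,.068))
m=hmask(im,(0,150,60),(5,255,255),S(490,180,570,260));print('cap',m.sum(),rect('top',m,.055))
c,_=rect('top',h>0,.068);plan(c[0],c[1],55,c[4]-90)
E
```

```text
case 196 ([462.7, -261.5, 42.9, 64.0, 104.4], [463.4, -252.5])
cap 134 ([639.8, -255.5, 32.1, 33.8, 118.3], [639.5, -254.9])
at [ 649.8 -306.7  219.3] close dir 11.5 delta tool [  81.7 -174.3  164.2] turn dz -2.9 or 177.1 tilt [-0.  0. -1.] j7 0.79 t 9.15
```

View pics/t2.png

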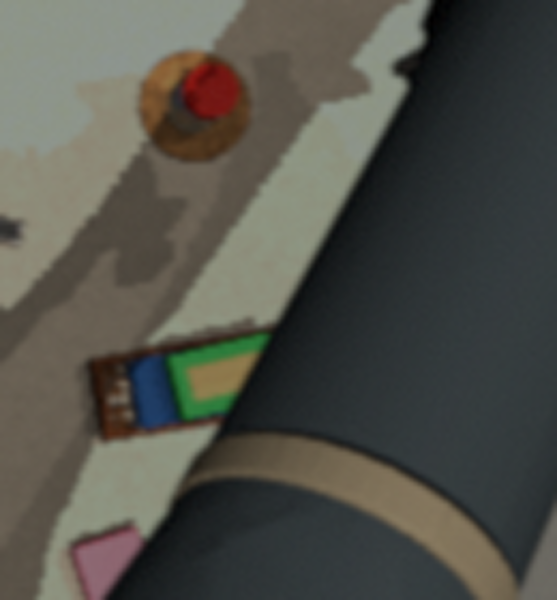

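The jar stands upright on the coaster at (205,95), with the cap measured at (640,-255). The arm hides the case, so I'll move it aside.

Emit:
carry_out --series '[{"delta_pos":[-58,0,0],"dr":[0,0,0],"gripper":60},{"delta_pos":[-58,0,0],"dr":[0,0,0],"gripper":60},{"delta_pos":[-58,0,0],"dr":[0,0,0],"gripper":60},{"delta_pos":[-58,0,0],"dr":[0,0,0],"gripper":60},{"delta_pos":[0,0,0],"dr":[0,0,0],"gripper":60}]'

```text
time: 9.78
position: [0.6944, -0.5373, 0.2144]
orientation: [0.634, 0.774, -0.002, -0.002]
contact_force: [0.6, 0.1, -0.7]
gripper_width: 0.0601
gripper_force: 0.0
```

```bash
cat >> h.py <<'E'
S=lambda *b:[int(x/1.5625) for x in b]
def fill(m):return cv2.morphologyEx(np.uint8(m),cv2.MORPH_CLOSE,np.ones((9,9)))>0
E
python3 - <<'E'
from h import *
im=get_image('top')
m=fill(hmask(im,(45,90,40),(80,255,255),S(500,300,580,350)));c,g=rect('top',m,.068);print('case',m.sum(),c,g)
plan(c[0],c[1],51,c[4]-90)
si=get_image('side');m=fill(hmask(si,(45,90,20),(80,255,255),S(395,390,465,465)));print('side',m.sum())
v,u=np.nonzero(m);w=toworld('side',np.c_[u,v],.068)
# model overlap check: project case box silhouettes in the side view
a=np.radians(c[4]);L=np.array([np.cos(a),np.sin(a)]);W=np.array([-L[1],L[0]])
P=[np.r_[np.array(c[:2])/1000+i*.032*L+j*.02*W,z] for i in(-1,1) for j in(-1,1) for z in(.046,.068)]
q=topix('side',P);print('pred',q.min(0),q.max(0),'seen',u.min(),v.min(),u.max(),v.max())
cv2.imwrite('pics/t3.png',cv2.resize(im[185:235,300:380,::-1],(800,500),interpolation=cv2.INTER_CUBIC))
E
```

```text
case 361 [463.3, -263.9, 38.8, 62.6, 105.4] [463.4, -263.8]
at [ 695.9 -534.1  215.6] close dir 11.5 delta tool [ 310.7 -173.5  166. ] turn dz -3.9 or 176.1 tilt [ 0.003 -0.003 -1.   ] j7 0.98 t 9.825
side 828
pred [255.51856183 258.21163873] [294.83432904 295.89873063] seen 257 260 293 294
```

View pics/t3.png

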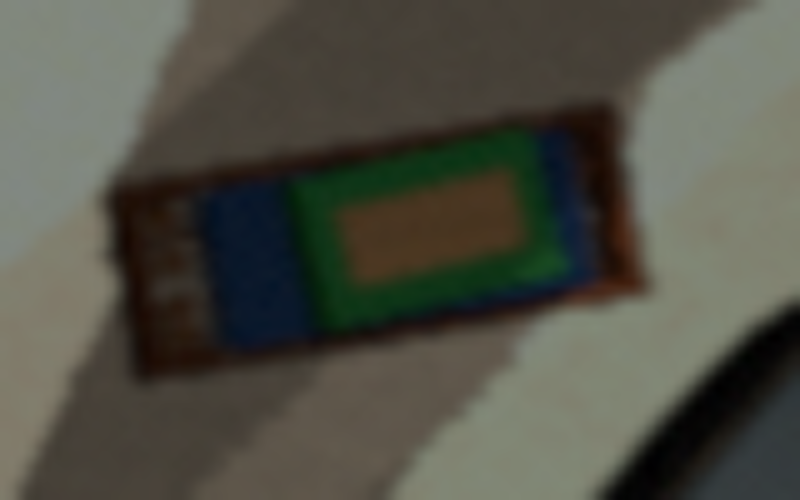

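The full case now shows at (430,225), and the side-view prediction agrees within 2 px. I moved the wrong way in y, but harmlessly. Going to the case.

Emit:
carry_out --series '[{"delta_pos":[52,-29,0],"dr":[0,0,0],"gripper":60},{"delta_pos":[52,-29,0],"dr":[0,0,0],"gripper":60},{"delta_pos":[52,-29,0],"dr":[0,0,0],"gripper":60},{"delta_pos":[52,-29,0],"dr":[0,0,0],"gripper":60},{"delta_pos":[52,-29,0],"dr":[0,0,0],"gripper":60},{"delta_pos":[51,-29,0],"dr":[0,0,-3.5],"gripper":60},{"delta_pos":[0,0,40],"dr":[0,0,0],"gripper":60},{"delta_pos":[0,0,40],"dr":[0,0,0],"gripper":60},{"delta_pos":[0,0,30],"dr":[0,0,0],"gripper":60},{"delta_pos":[0,0,0],"dr":[0,0,0],"gripper":60}]'

```text
time: 11.12
position: [0.4629, -0.2601, 0.1077]
orientation: [0.606, 0.795, 0.0, -0.002]
contact_force: [-0.3, 0.3, 0.2]
gripper_width: 0.0605
gripper_force: 0.0
```

```bash
python3 -c "
from h import *
plan(463,-263.5,50,15)"
```

```text
at [ 462.9 -260.1  107.7] close dir 15.3 delta tool [-3.5 -0.7 57.7] turn dz 0.3 or -179.7 tilt [ 0.004 -0.002 -1.   ] j7 0.94 t 11.125
```

Emit:
carry_out --series '[{"delta_pos":[-2,0,20],"dr":[0,0,0],"gripper":60},{"delta_pos":[0,0,18],"dr":[0,0,0],"gripper":60},{"delta_pos":[0,0,8],"dr":[0,0,0],"gripper":60},{"delta_pos":[0,0,0],"dr":[0,0,0],"gripper":60},{"delta_pos":[0,0,0],"dr":[0,0,0],"gripper":60}]'

```text
time: 11.75
position: [0.4649, -0.2654, 0.0633]
orientation: [0.608, 0.794, 0.0, 0.0]
contact_force: [0.4, -1.1, -0.1]
gripper_width: 0.0598
gripper_force: 0.0
```

```bash
python3 -c "
from h import *
plan(463,-263.5,50,15)"
```

```text
at [ 464.9 -265.4   63.3] close dir 15.2 delta tool [ 2.3 -1.4 13.3] turn dz 0.2 or -179.8 tilt [-0.001  0.001 -1.   ] j7 0.98 t 11.75
```

Emit:
carry_out --series '[{"delta_pos":[2,-1.4,8],"dr":[0,0,0],"gripper":60},{"delta_pos":[0,0,5],"dr":[0,0,0],"gripper":60},{"delta_pos":[0,0,0],"dr":[0,0,0],"gripper":50},{"delta_pos":[0,0,0],"dr":[0,0,0],"gripper":45},{"delta_pos":[0,0,0],"dr":[0,0,0],"gripper":41},{"delta_pos":[0,0,0],"dr":[0,0,0],"gripper":34},{"delta_pos":[0,0,0],"dr":[0,0,0],"gripper":34},{"delta_pos":[0,0,0],"dr":[0,0,0],"gripper":34}]' --grip_force 30

```text
time: 12.75
position: [0.4629, -0.2639, 0.0501]
orientation: [0.608, 0.794, 0.0, 0.0]
contact_force: [-0.3, -0.9, 3.1]
gripper_width: 0.0392
gripper_force: 31.9
```

Emit:
carry_out --series '[{"delta_pos":[0,0,-3],"dr":[0,0,0],"gripper":34},{"delta_pos":[0,0,-10],"dr":[0,0,0],"gripper":34},{"delta_pos":[0,0,-30],"dr":[0,0,0],"gripper":34},{"delta_pos":[0,0,-40],"dr":[0,0,0],"gripper":34},{"delta_pos":[0,0,-40],"dr":[0,0,0],"gripper":34},{"delta_pos":[0,0,0],"dr":[0,0,0],"gripper":34}]'

```text
time: 13.5
position: [0.4644, -0.2648, 0.1763]
orientation: [0.608, 0.794, 0.001, 0.003]
contact_force: [1.1, -0.1, -0.6]
gripper_width: 0.0396
gripper_force: 31.5
```

```bash
python3 -c "
from h import *
plan(441.7,248,180,1.5)
im=get_image('side')[130:290,160:360,::-1];cv2.imwrite('pics/s3.png',cv2.resize(im,(750,600),interpolation=cv2.INTER_CUBIC))"
```

```text
at [ 464.4 -264.8  176.3] close dir 15.2 delta tool [500.9 112.1  -5.1] turn dz 13.7 or -166.3 tilt [-0.004  0.006 -1.   ] j7 0.89 t 13.5
```

View pics/s3.png

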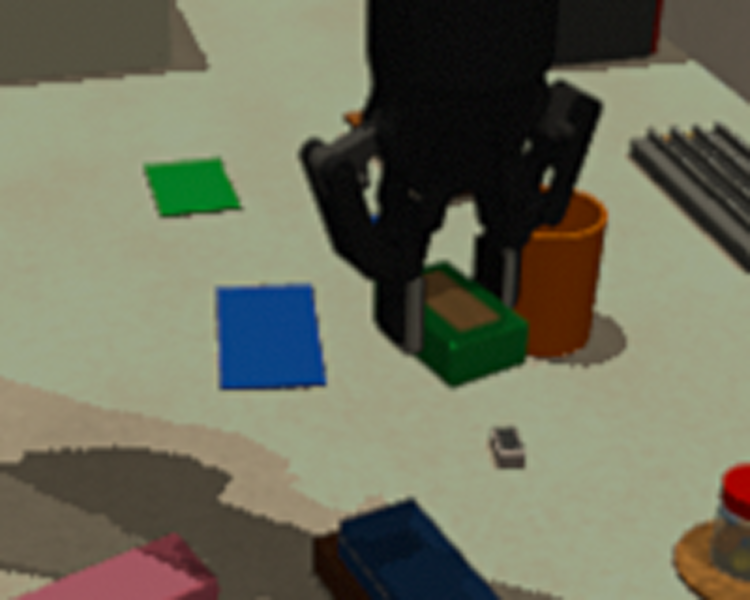

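The case is held level at (465,325), and the tin below is in place. Carrying it to the green pad.

Emit:
carry_out --series '[{"delta_pos":[48,25,0],"dr":[0,0,0],"gripper":34},{"delta_pos":[48,25,0],"dr":[0,0,0],"gripper":34},{"delta_pos":[48,25,0],"dr":[0,0,0],"gripper":34},{"delta_pos":[48,25,0],"dr":[0,0,0],"gripper":34},{"delta_pos":[48,25,0],"dr":[0,0,0],"gripper":34},{"delta_pos":[52,-2,0],"dr":[0,0,0],"gripper":34},{"delta_pos":[52,-2,0],"dr":[0,0,0],"gripper":34},{"delta_pos":[52,-2,0],"dr":[0,0,0],"gripper":34},{"delta_pos":[52,-2,0],"dr":[0,0,6],"gripper":34},{"delta_pos":[0,0,0],"dr":[0,0,7],"gripper":34}]'

```text
time: 14.8
position: [0.4556, 0.2037, 0.1713]
orientation: [0.692, 0.722, -0.001, -0.001]
contact_force: [0.5, -0.6, -0.0]
gripper_width: 0.0395
gripper_force: 31.5
```

```bash
python3 -c "
from h import *
plan(441.7,248,50,1.5)"
```

```text
at [455.6 203.7 171.3] close dir 2.4 delta tool [ 44.8 -11.6 121.4] turn dz 0.9 or -179.1 tilt [ 0.    -0.003 -1.   ] j7 -0.36 t 14.8
```

Emit:
carry_out --series '[{"delta_pos":[43,-12,0],"dr":[0,0,1],"gripper":34},{"delta_pos":[0,0,40],"dr":[0,0,0],"gripper":34},{"delta_pos":[0,0,40],"dr":[0,0,0],"gripper":34},{"delta_pos":[0,0,40],"dr":[0,0,0],"gripper":34},{"delta_pos":[0,0,20],"dr":[0,0,0],"gripper":34},{"delta_pos":[0,0,0],"dr":[0,0,0],"gripper":34},{"delta_pos":[0,0,0],"dr":[0,0,0],"gripper":34}]'

```text
time: 15.68
position: [0.4449, 0.2418, 0.033]
orientation: [0.7, 0.714, 0.0, -0.0]
contact_force: [-0.4, 0.3, -0.2]
gripper_width: 0.0393
gripper_force: 31.5
```

```bash
python3 -c "
from h import *
plan(441.7,248,8,1.5)"
```

```text
at [444.9 241.8  33. ] close dir 1.1 delta tool [ 6.3 -3.1 25. ] turn dz -0.4 or 179.6 tilt [ 0.  0. -1.] j7 -0.37 t 15.675
```

Emit:
carry_out --series '[{"delta_pos":[6.3,-3,10],"dr":[0,0,0],"gripper":34},{"delta_pos":[0,0,7],"dr":[0,0,0],"gripper":34},{"delta_pos":[0,0,4],"dr":[0,0,0],"gripper":34},{"delta_pos":[0,0,2],"dr":[0,0,0],"gripper":34},{"delta_pos":[0,0,1.5],"dr":[0,0,0],"gripper":34},{"delta_pos":[0,0,0],"dr":[0,0,0],"gripper":34}]'

```text
time: 16.42
position: [0.4418, 0.2481, 0.0083]
orientation: [0.7, 0.714, 0.0, -0.0]
contact_force: [-0.7, 0.9, -1.4]
gripper_width: 0.0392
gripper_force: 31.5
```

Emit:
carry_out --series '[{"delta_pos":[0,0,1],"dr":[0,0,0],"gripper":34},{"delta_pos":[0,0,0],"dr":[0,0,0],"gripper":34}]'

```text
time: 16.68
position: [0.4419, 0.2481, 0.0081]
orientation: [0.7, 0.714, 0.0, -0.0]
contact_force: [-1.9, -0.7, 5.4]
gripper_width: 0.0392
gripper_force: 32.2
```

Touched down. Releasing, rising and clearing toward the left.

Emit:
carry_out --series '[{"delta_pos":[0,0,0],"dr":[0,0,0],"gripper":42},{"delta_pos":[0,0,0],"dr":[0,0,0],"gripper":52},{"delta_pos":[0,0,0],"dr":[0,0,0],"gripper":62},{"delta_pos":[0,0,-10],"dr":[0,0,0],"gripper":62},{"delta_pos":[0,0,-40],"dr":[0,0,0],"gripper":62},{"delta_pos":[0,0,-50],"dr":[0,0,0],"gripper":62},{"delta_pos":[0,0,-50],"dr":[0,0,0],"gripper":62},{"delta_pos":[-50,30,0],"dr":[0,0,0],"gripper":62},{"delta_pos":[-50,20,0],"dr":[0,0,0],"gripper":62},{"delta_pos":[-50,0,0],"dr":[0,0,0],"gripper":62}]'

```text
time: 17.92
position: [0.4962, 0.0974, 0.1583]
orientation: [0.7, 0.714, 0.001, 0.001]
contact_force: [-0.0, -0.4, 0.0]
gripper_width: 0.0617
gripper_force: 0.0
```

```bash
python3 - <<'E'
from h import *
im=get_image('top')
m=fill(hmask(im,(100,90,20),(125,255,255),S(480,300,590,350)));c,g=rect('top',m,.046);print('tin',m.sum(),c,g)
plan(c[0],c[1],27,c[4]-90)
si=get_image('side')
for d in masks_of('case_mid','side'):print(d['confidence'],d['extent'])
for d in masks_of('tin_mid','side'):print(d['confidence'],d['extent'])
a=np.radians(c[4]);L=np.array([np.cos(a),np.sin(a)]);W=np.array([-L[1],L[0]])
P=[np.r_[np.array(c[:2])/1000+i*.05*L+j*.022*W,z] for i in(-1,1) for j in(-1,1) for z in(.022,.046)]
q=topix('side',P);print('pred',q.min(0),q.max(0)-q.min(0))
P=[[.4417+i*.02,.248+j*.032,z] for i in(-1,1) for j in(-1,1) for z in(.004,.026)]
q=topix('side',P);print('case pred',q.min(0),q.max(0)-q.min(0))
t=im[185:235,300:380,::-1];t2=im[180:240,110:190,::-1]
cv2.imwrite('pics/t4.png',np.hstack([cv2.resize(t,(400,250),interpolation=cv2.INTER_CUBIC),cv2.resize(t2,(333,250),interpolation=cv2.INTER_CUBIC)]))
E
```

```text
tin 613 [461.3, -260.6, 42.9, 100.9, 101.5] [461.2, -260.4]
at [495.1  89.2 158.2] close dir 0.6 delta tool [-349.   -37.3  132.6] turn dz -10.9 or 169.1 tilt [-0.004  0.001 -1.   ] j7 -0.11 t 17.975
0.75 [205.0, 318.3, 33.1, 33.0]
0.61 [200.6, 170.0, 18.5, 14.8]
0.75 [158.3, 272.4, 59.4, 42.0]
0.62 [248.4, 263.5, 48.1, 49.5]
pred [249.08361235 261.12154175] [49.15314367 51.29535389]
case pred [201.53876366 166.99485656] [18.09669903 17.8535018 ]
```

View pics/t4.png

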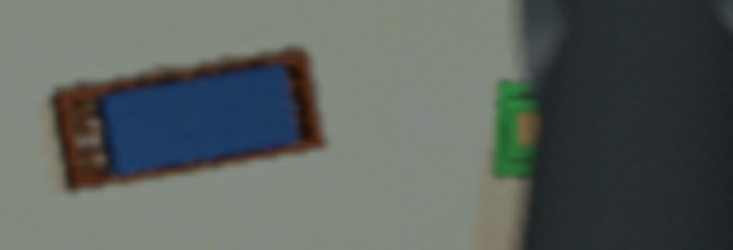

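The tin lies centred on the abacus at (200,118). On the left, the case sits on the green pad at (515,130), partly hidden by the arm. Going for the tin.

Emit:
carry_out --series '[{"delta_pos":[-50,-5.3,0],"dr":[0,0,0],"gripper":62},{"delta_pos":[-50,-5.3,0],"dr":[0,0,0],"gripper":62},{"delta_pos":[-50,-5.3,0],"dr":[0,0,0],"gripper":62},{"delta_pos":[-50,-5.3,0],"dr":[0,0,0],"gripper":62},{"delta_pos":[-50,-5.3,0],"dr":[0,0,0],"gripper":62},{"delta_pos":[-50,-5.3,0],"dr":[0,0,0],"gripper":62},{"delta_pos":[-46,-5.3,0],"dr":[0,0,-10],"gripper":62},{"delta_pos":[0,0,40],"dr":[0,0,0],"gripper":62},{"delta_pos":[0,0,40],"dr":[0,0,0],"gripper":62},{"delta_pos":[0,0,0],"dr":[0,0,0],"gripper":62}]'

```text
time: 19.38
position: [0.4635, -0.2451, 0.0751]
orientation: [0.634, 0.773, -0.001, -0.003]
contact_force: [0.8, 0.2, 0.1]
gripper_width: 0.0618
gripper_force: 0.0
```

```bash
python3 -c "
from h import *
plan(461.3,-262,26,10.5)"
```

```text
at [ 463.5 -245.1   75.1] close dir 11.3 delta tool [-16.3  -5.2  49.1] turn dz 0.8 or -179.2 tilt [ 0.004 -0.005 -1.   ] j7 0.88 t 19.375
```

Emit:
carry_out --series '[{"delta_pos":[-15,-5,10],"dr":[0,0,0.5],"gripper":62},{"delta_pos":[0,0,18],"dr":[0,0,0],"gripper":62},{"delta_pos":[0,0,10],"dr":[0,0,0],"gripper":62},{"delta_pos":[0,0,0],"dr":[0,0,0],"gripper":62},{"delta_pos":[0,0,0],"dr":[0,0,0],"gripper":62}]'

```text
time: 20.0
position: [0.4629, -0.2632, 0.0395]
orientation: [0.638, 0.77, 0.0, 0.0]
contact_force: [-0.1, -0.6, 0.1]
gripper_width: 0.0622
gripper_force: 0.0
```

```bash
python3 -c "
from h import *
plan(461.3,-262,26,10.5)"
```

```text
at [ 462.9 -263.2   39.5] close dir 10.7 delta tool [ 1.4 -1.3 13.5] turn dz 0.2 or -179.8 tilt [-0.  0. -1.] j7 0.93 t 20.0
```

Emit:
carry_out --series '[{"delta_pos":[1,-1.3,8],"dr":[0,0,0],"gripper":62},{"delta_pos":[0,0,5.5],"dr":[0,0,0],"gripper":62},{"delta_pos":[0,0,0],"dr":[0,0,0],"gripper":54},{"delta_pos":[0,0,0],"dr":[0,0,0],"gripper":49},{"delta_pos":[0,0,0],"dr":[0,0,0],"gripper":45},{"delta_pos":[0,0,0],"dr":[0,0,0],"gripper":38},{"delta_pos":[0,0,0],"dr":[0,0,0],"gripper":38},{"delta_pos":[0,0,0],"dr":[0,0,0],"gripper":38}]' --grip_force 40

```text
time: 21.0
position: [0.4614, -0.2627, 0.0262]
orientation: [0.638, 0.77, 0.0, 0.0]
contact_force: [-0.9, 0.5, 6.2]
gripper_width: 0.0429
gripper_force: 41.9
```

Emit:
carry_out --series '[{"delta_pos":[0,0,-3],"dr":[0,0,0],"gripper":38},{"delta_pos":[0,0,-10],"dr":[0,0,0],"gripper":38},{"delta_pos":[0,0,-30],"dr":[0,0,0],"gripper":38},{"delta_pos":[0,0,-40],"dr":[0,0,0],"gripper":38},{"delta_pos":[0,0,-30],"dr":[0,0,0],"gripper":38},{"delta_pos":[0,0,0],"dr":[0,0,0],"gripper":38}]'

```text
time: 21.75
position: [0.4625, -0.2632, 0.1412]
orientation: [0.638, 0.77, 0.001, 0.002]
contact_force: [-0.2, 1.9, -1.1]
gripper_width: 0.043
gripper_force: 41.2
```

```bash
python3 -c "
from h import *
plan(451,25.7,140,-10.2)
im=get_image('side')[130:290,160:360,::-1];cv2.imwrite('pics/s4.png',cv2.resize(im,(750,600),interpolation=cv2.INTER_CUBIC))"
```

```text
at [ 462.5 -263.2  141.2] close dir 10.7 delta tool [286.   42.1   0.7] turn dz 20.9 or -159.1 tilt [-0.003  0.005 -1.   ] j7 0.85 t 21.75
```

View pics/s4.png

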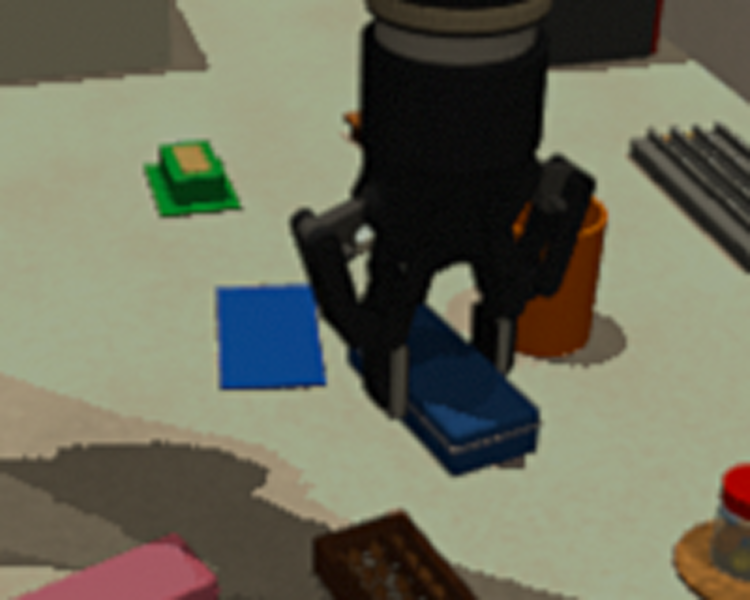

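The tin is held level at (450,385), and the case sits well on the green pad at (190,175). Carrying it to the blue pad.

Emit:
carry_out --series '[{"delta_pos":[47.5,9,0],"dr":[0,0,0],"gripper":38},{"delta_pos":[47.5,9,0],"dr":[0,0,0],"gripper":38},{"delta_pos":[47.5,9,0],"dr":[0,0,0],"gripper":38},{"delta_pos":[47.5,7,0],"dr":[0,0,0],"gripper":38},{"delta_pos":[47.5,5,0],"dr":[0,0,0],"gripper":38},{"delta_pos":[47.5,3,0],"dr":[0,0,10],"gripper":38},{"delta_pos":[0,0,30],"dr":[0,0,10.5],"gripper":38},{"delta_pos":[0,0,30],"dr":[0,0,0],"gripper":38},{"delta_pos":[0,0,20],"dr":[0,0,0],"gripper":38},{"delta_pos":[0,0,0],"dr":[0,0,0],"gripper":38}]'

```text
time: 23.05
position: [0.4476, 0.0241, 0.0567]
orientation: [0.764, 0.645, -0.003, -0.001]
contact_force: [-0.7, -0.7, -0.3]
gripper_width: 0.0434
gripper_force: 41.1
```

```bash
python3 -c "
from h import *
plan(451,25.7,8.5,-10.2)"
```

```text
at [447.6  24.1  56.7] close dir -9.6 delta tool [ 2.2  3.4 48.2] turn dz 0.6 or -179.4 tilt [-0.002 -0.006 -1.   ] j7 -0.05 t 23.05
```

Emit:
carry_out --series '[{"delta_pos":[2,2,15],"dr":[0,0,0.5],"gripper":38},{"delta_pos":[0,0,12],"dr":[0,0,0],"gripper":38},{"delta_pos":[0,0,8],"dr":[0,0,0],"gripper":38},{"delta_pos":[0,0,0],"dr":[0,0,0],"gripper":38},{"delta_pos":[0,0,0],"dr":[0,0,0],"gripper":38}]'

```text
time: 23.68
position: [0.4524, 0.026, 0.024]
orientation: [0.767, 0.642, 0.0, 0.0]
contact_force: [-0.7, -0.4, -1.6]
gripper_width: 0.0435
gripper_force: 41.1
```

```bash
python3 -c "
from h import *
plan(451,25.7,8.2,-10.2)"
```

```text
at [452.4  26.   24. ] close dir -10.2 delta tool [-0.5 -1.4 15.8] turn dz 0.0 or -180.0 tilt [ 0.  0. -1.] j7 -0.01 t 23.675
```

Emit:
carry_out --series '[{"delta_pos":[0,-1.4,7],"dr":[0,0,0],"gripper":38},{"delta_pos":[0,0,4],"dr":[0,0,0],"gripper":38},{"delta_pos":[0,0,2.5],"dr":[0,0,0],"gripper":38},{"delta_pos":[0,0,1.5],"dr":[0,0,0],"gripper":38},{"delta_pos":[0,0,1],"dr":[0,0,0],"gripper":38},{"delta_pos":[0,0,0],"dr":[0,0,0],"gripper":38}]'

```text
time: 24.42
position: [0.4508, 0.0263, 0.0081]
orientation: [0.767, 0.642, 0.0, -0.0]
contact_force: [-1.7, -0.6, 4.3]
gripper_width: 0.0428
gripper_force: 41.7
```

Emit:
carry_out --series '[{"delta_pos":[0,0,0],"dr":[0,0,0],"gripper":46},{"delta_pos":[0,0,0],"dr":[0,0,0],"gripper":55},{"delta_pos":[0,0,0],"dr":[0,0,0],"gripper":65},{"delta_pos":[0,0,-10],"dr":[0,0,0],"gripper":70},{"delta_pos":[0,0,-40],"dr":[0,0,0],"gripper":70},{"delta_pos":[0,0,-50],"dr":[0,0,0],"gripper":70},{"delta_pos":[0,0,-50],"dr":[0,0,0],"gripper":70},{"delta_pos":[50,10,0],"dr":[0,0,0],"gripper":70},{"delta_pos":[50,10,0],"dr":[0,0,0],"gripper":70},{"delta_pos":[50,10,0],"dr":[0,0,0],"gripper":70}]'

```text
time: 25.68
position: [0.5072, 0.1701, 0.1589]
orientation: [0.767, 0.642, 0.001, 0.0]
contact_force: [1.4, -0.7, -0.1]
gripper_width: 0.0697
gripper_force: 0.0
```

```bash
python3 - <<'E'
from h import *
im=get_image('top')
m=fill(hmask(im,(100,90,20),(125,255,255),S(300,280,420,375)));print('tin+pad',m.sum(),rect('top',m,.004))
for d in masks_of('tin_mid','top'):print(round(d['confidence'],2),d['extent'],rect('top',d['pixels'],.028))
ds=masks_of('abacus_mid','top')
for d in ds:print('abacus',round(d['confidence'],2),d['extent'],d['pixels'].sum(),rect('top',fill(d['pixels']),.022))
g=cv2.cvtColor(im,cv2.COLOR_RGB2HSV);mm=hmask(im,(0,90,10),(20,255,255),[300,185,380,235]);m=fill(mm);c,_=rect('top',m,.022);print('ab hsv',m.sum(),c)
plan(460,-260,8,10)
t=im[185:235,300:380,::-1];t2=im[180:240,190:270,::-1]
cv2.imwrite('pics/t5.png',np.hstack([cv2.resize(t,(400,250),interpolation=cv2.INTER_CUBIC),cv2.resize(t2,(333,250),interpolation=cv2.INTER_CUBIC)]))
E
```

```text
tin+pad 1036 ([450.6, 25.3, 64.7, 119.9, 80.2], [451.0, 25.3])
0.85 [305.5, 242.8, 24.5, 43.0] ([317.3, -213.2, 48.2, 101.6, 19.5], [317.1, -213.7])
0.64 [156.7, 208.7, 2.5, 10.3] ([432.7, 217.7, 10.5, 18.6, 2.5], [431.7, 218.0])
0.56 [213.2, 198.0, 37.8, 22.2] ([451.4, 26.5, 45.4, 101.8, 79.4], [451.5, 26.2])
abacus 0.66 [312.7, 195.8, 50.4, 25.0] 1037 ([460.8, -262.3, 56.4, 144.7, 101.4], [461.5, -263.1])
ab hsv 993 [461.6, -261.1, 52.9, 138.8, 101.2]
at [507.  171.6 158.1] close dir -9.8 delta tool [-433.4   27.4  149.9] turn dz -19.8 or 160.2 tilt [ 0.001  0.001 -1.   ] j7 -0.4 t 25.825
```

View pics/t5.png

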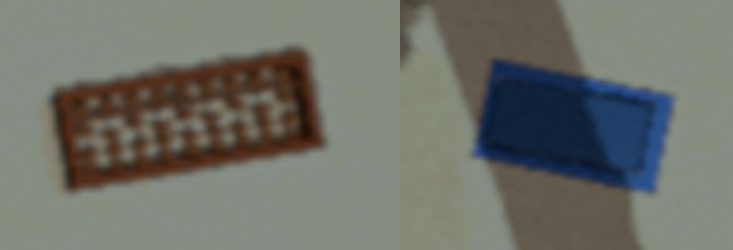

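The abacus lies clear at (190,118), and the tin is centred on the blue pad at (573,127). Fetching the abacus.

Emit:
carry_out --series '[{"delta_pos":[-54.5,3.6,0],"dr":[0,0,0],"gripper":74},{"delta_pos":[-54.5,3.6,0],"dr":[0,0,0],"gripper":74},{"delta_pos":[-54.5,3.6,0],"dr":[0,0,0],"gripper":74},{"delta_pos":[-54.5,3.6,0],"dr":[0,0,0],"gripper":74},{"delta_pos":[-54.5,3.6,0],"dr":[0,0,0],"gripper":74},{"delta_pos":[-54.5,3.6,0],"dr":[0,0,0],"gripper":74},{"delta_pos":[-54.5,3.6,0],"dr":[0,0,0],"gripper":74},{"delta_pos":[-54.5,3.6,0],"dr":[0,0,-10.5],"gripper":74},{"delta_pos":[0,0,40],"dr":[0,0,-10.5],"gripper":74},{"delta_pos":[0,0,40],"dr":[0,0,0],"gripper":74}]'

```text
time: 27.08
position: [0.4573, -0.2658, 0.0778]
orientation: [0.64, 0.768, 0.0, 0.001]
contact_force: [0.2, 0.6, -0.2]
gripper_width: 0.0741
gripper_force: 0.0
```

Emit:
carry_out --series '[{"delta_pos":[0,0,20],"dr":[0,0,0],"gripper":74},{"delta_pos":[0,0,0],"dr":[0,0,0],"gripper":74},{"delta_pos":[0,0,0],"dr":[0,0,0],"gripper":74}]'

```text
time: 27.45
position: [0.4586, -0.2647, 0.0589]
orientation: [0.64, 0.769, 0.0, 0.001]
contact_force: [-0.2, 0.3, 0.6]
gripper_width: 0.0734
gripper_force: 0.0
```

```bash
python3 -c "
from h import *
plan(461.3,-262,6,11.2)"
```

```text
at [ 458.6 -264.7   58.9] close dir 10.5 delta tool [ 2.2  3.1 52.9] turn dz -0.7 or 179.3 tilt [-0.001  0.001 -1.   ] j7 0.93 t 27.45
```

Emit:
carry_out --series '[{"delta_pos":[2,3,20],"dr":[0,0,-0.7],"gripper":74},{"delta_pos":[0,0,20],"dr":[0,0,0],"gripper":74},{"delta_pos":[0,0,9],"dr":[0,0,0],"gripper":74},{"delta_pos":[0,0,3],"dr":[0,0,0],"gripper":68},{"delta_pos":[0,0,0],"dr":[0,0,0],"gripper":62},{"delta_pos":[0,0,0],"dr":[0,0,0],"gripper":57},{"delta_pos":[0,0,0],"dr":[0,0,0],"gripper":48},{"delta_pos":[0,0,0],"dr":[0,0,0],"gripper":48},{"delta_pos":[0,0,0],"dr":[0,0,0],"gripper":48}]' --grip_force 45

```text
time: 28.58
position: [0.4616, -0.2616, 0.0067]
orientation: [0.635, 0.773, 0.0, 0.0]
contact_force: [-1.7, 0.2, 5.9]
gripper_width: 0.0528
gripper_force: 47.7
```

Emit:
carry_out --series '[{"delta_pos":[0,0,-3],"dr":[0,0,0],"gripper":48},{"delta_pos":[0,0,-10],"dr":[0,0,0],"gripper":48},{"delta_pos":[0,0,-30],"dr":[0,0,0],"gripper":48},{"delta_pos":[0,0,-40],"dr":[0,0,0],"gripper":48},{"delta_pos":[0,0,-40],"dr":[0,0,0],"gripper":48},{"delta_pos":[0,0,-30],"dr":[0,0,0],"gripper":48},{"delta_pos":[0,0,0],"dr":[0,0,0],"gripper":48}]'

```text
time: 29.45
position: [0.4626, -0.2621, 0.1614]
orientation: [0.635, 0.773, 0.001, 0.003]
contact_force: [0.1, 0.6, -2.0]
gripper_width: 0.0531
gripper_force: 47.8
```

```bash
python3 -c "
from h import *
plan(629.4,249.8,170,11.4)
im=get_image('side')[130:290,160:360,::-1];cv2.imwrite('pics/s5.png',cv2.resize(im,(750,600),interpolation=cv2.INTER_CUBIC))"
```

```text
at [ 462.6 -262.1  161.4] close dir 11.2 delta tool [469.6 263.3  -8.5] turn dz -0.2 or 179.8 tilt [-0.003  0.005 -1.   ] j7 0.84 t 29.45
```

View pics/s5.png

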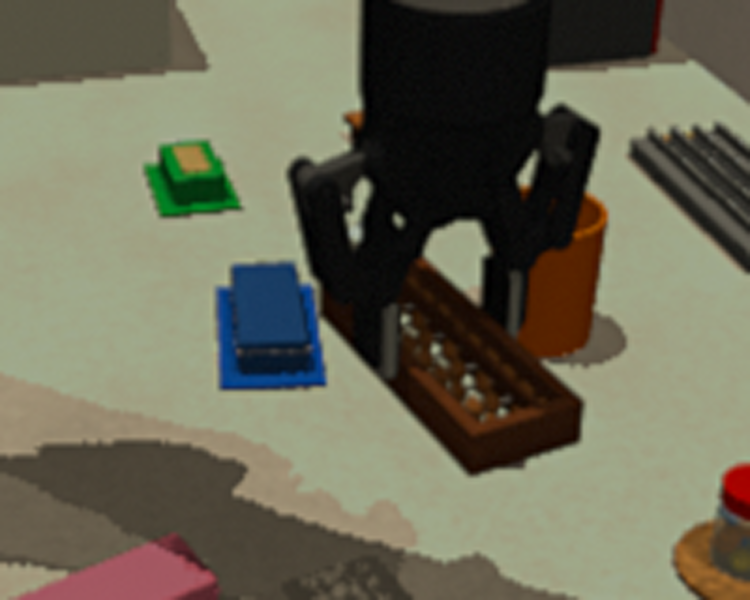

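The abacus is held level at (455,365), with the case and tin in place. Carrying it to the riser, well above the pot.

Emit:
carry_out --series '[{"delta_pos":[47,26.3,0],"dr":[0,0,0],"gripper":48},{"delta_pos":[47,26.3,0],"dr":[0,0,0],"gripper":48},{"delta_pos":[47,26.3,0],"dr":[0,0,0],"gripper":48},{"delta_pos":[47,26.3,0],"dr":[0,0,0],"gripper":48},{"delta_pos":[47,26.3,0],"dr":[0,0,0],"gripper":48},{"delta_pos":[47,26.3,0],"dr":[0,0,0],"gripper":48},{"delta_pos":[47,26.3,0],"dr":[0,0,0],"gripper":48},{"delta_pos":[47,26.3,0],"dr":[0,0,0],"gripper":48},{"delta_pos":[47,26.3,0],"dr":[0,0,0],"gripper":48},{"delta_pos":[47,26.3,0],"dr":[0,0,0],"gripper":48}]'

```text
time: 30.75
position: [0.627, 0.2522, 0.1566]
orientation: [0.635, 0.773, -0.002, -0.001]
contact_force: [0.4, -0.4, -0.9]
gripper_width: 0.0526
gripper_force: 47.7
```

Emit:
carry_out --series '[{"delta_pos":[0,0,40],"dr":[0,0,0],"gripper":48},{"delta_pos":[0,0,40],"dr":[0,0,0],"gripper":48},{"delta_pos":[0,0,20],"dr":[0,0,0],"gripper":48},{"delta_pos":[0,0,0],"dr":[0,0,0],"gripper":48},{"delta_pos":[0,0,0],"dr":[0,0,0],"gripper":48}]'

```text
time: 31.38
position: [0.6289, 0.251, 0.0601]
orientation: [0.635, 0.773, 0.001, 0.001]
contact_force: [-1.3, -0.3, -0.6]
gripper_width: 0.0528
gripper_force: 47.7
```

```bash
python3 -c "
from h import *
plan(629.4,249.8,26.7,11.4)"
```

```text
at [628.9 251.   60.1] close dir 11.2 delta tool [-1.3  0.2 33.4] turn dz -0.2 or 179.8 tilt [ 0.     0.002 -1.   ] j7 -0.03 t 31.375
```

Emit:
carry_out --series '[{"delta_pos":[-1,0,12],"dr":[0,0,0],"gripper":48},{"delta_pos":[0,0,8],"dr":[0,0,0],"gripper":48},{"delta_pos":[0,0,6],"dr":[0,0,0],"gripper":48},{"delta_pos":[0,0,3],"dr":[0,0,0],"gripper":48},{"delta_pos":[0,0,2],"dr":[0,0,0],"gripper":48},{"delta_pos":[0,0,1],"dr":[0,0,0],"gripper":48},{"delta_pos":[0,0,0],"dr":[0,0,0],"gripper":48}]'

```text
time: 32.25
position: [0.6281, 0.25, 0.0269]
orientation: [0.635, 0.773, 0.0, 0.0]
contact_force: [0.0, 0.9, -1.0]
gripper_width: 0.0526
gripper_force: 47.7
```

Emit:
carry_out --series '[{"delta_pos":[0,0,1],"dr":[0,0,0],"gripper":48},{"delta_pos":[0,0,0.5],"dr":[0,0,0],"gripper":48},{"delta_pos":[0,0,0],"dr":[0,0,0],"gripper":48}]'

```text
time: 32.62
position: [0.6282, 0.25, 0.0268]
orientation: [0.635, 0.773, 0.0, -0.0]
contact_force: [-3.0, -1.1, 6.5]
gripper_width: 0.0526
gripper_force: 48.6
```

Emit:
carry_out --series '[{"delta_pos":[0,0,0],"dr":[0,0,0],"gripper":56},{"delta_pos":[0,0,0],"dr":[0,0,0],"gripper":64},{"delta_pos":[0,0,0],"dr":[0,0,0],"gripper":72},{"delta_pos":[0,0,-10],"dr":[0,0,0],"gripper":72},{"delta_pos":[0,0,-50],"dr":[0,0,0],"gripper":72},{"delta_pos":[0,0,-55],"dr":[0,0,0],"gripper":72},{"delta_pos":[0,0,-55],"dr":[0,0,0],"gripper":72},{"delta_pos":[-55,0,0],"dr":[0,0,0],"gripper":72},{"delta_pos":[-55,-10,0],"dr":[0,0,0],"gripper":72},{"delta_pos":[-55,-10,0],"dr":[0,0,0],"gripper":72}]'

```text
time: 33.88
position: [0.6406, 0.0825, 0.1963]
orientation: [0.635, 0.773, 0.001, 0.0]
contact_force: [0.9, -0.2, -0.4]
gripper_width: 0.0723
gripper_force: 0.0
```

Emit:
carry_out --series '[{"delta_pos":[-55,0,0],"dr":[0,0,0],"gripper":72},{"delta_pos":[-55,0,0],"dr":[0,0,0],"gripper":72},{"delta_pos":[0,0,0],"dr":[0,0,0],"gripper":72},{"delta_pos":[0,0,0],"dr":[0,0,0],"gripper":72}]'

```text
time: 34.38
position: [0.6619, -0.0232, 0.1956]
orientation: [0.635, 0.773, 0.0, -0.0]
contact_force: [-0.7, 0.1, 0.2]
gripper_width: 0.0722
gripper_force: 0.0
```

```bash
python3 - <<'E'
from h import *
im=get_image('top');get_image('side')
for t,z in(('abacus_mid',.042),('case_mid',.026),('jar_mid',.055),('pot_mid',.06)):
    for d in masks_of(t,'top')[:3]:print(t,round(d['confidence'],2),d['extent'],rect('top',d['pixels'],z))
cv2.imwrite('pics/t6.png',cv2.resize(im[100:260,100:400,::-1],(800,427),interpolation=cv2.INTER_CUBIC))
s=observe();print(s['position'],s['dq'],s['contact_force'])
E
```

```text
abacus_mid 0.65 [121.3, 126.7, 55.3, 28.5] ([626.2, 245.1, 60.7, 143.9, 101.6], [626.6, 245.8])
case_mid 0.81 [137.0, 202.2, 22.9, 15.7] ([441.3, 245.9, 37.1, 65.8, 91.5], [440.9, 246.0])
case_mid 0.56 [351.6, 238.3, 15.9, 20.4] ([357.2, -319.5, 33.7, 50.6, 30.1], [356.5, -319.4])
jar_mid 0.59 [329.8, 134.0, 17.4, 16.4] ([635.1, -250.5, 35.5, 47.8, 136.3], [635.0, -250.6])
[ 0.66183143 -0.02221102  0.19530314] [ 0.00500956  0.00102454  0.00766605 -0.00020312  0.00074131  0.00041464
 -0.00043169] [-0.46567136 -0.65217268 -0.39865586]
```

View pics/t6.png

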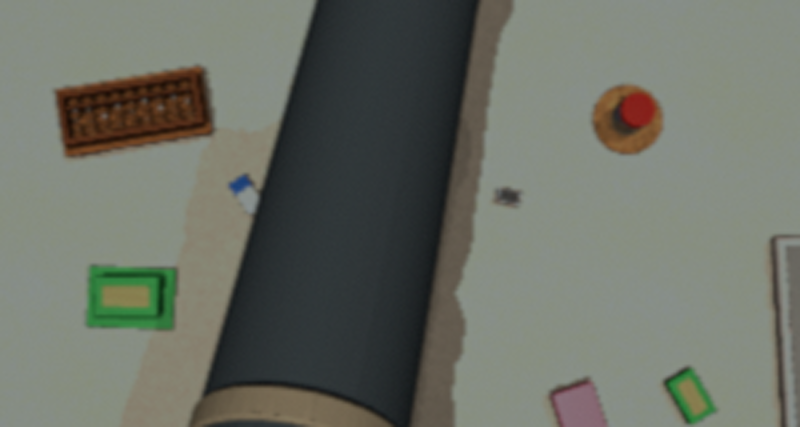

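The abacus sits aligned on the riser at (135,112), the case on its pad at (130,297) and the jar on the coaster at (630,115). The tin was checked earlier. The arm is still and clear of everything, so I'm handing in.

```bash
python3 -c "
from rig import *
print(sign_off())"
```

```text
the job is handed in; nothing more can be done
None
```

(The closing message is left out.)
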